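Book a carton in on the bench stock counter

TASK

Book the waiting carton in on the bench stock counter: press the yellow key fully down and let it up, then press the blue key fully down and let it up, and then swing the lever all the way to its stop and let it spring back to rest. Do not press the red key, and leave the carton, the tape roll and the jar where they are.

Things in the scene. Friction and masses are not known exactly. Their poses are not given: they have to be found in the camera images.
- counter: Beige and dark grey counter fixed to the worktop, 200 mm deep (x), 240 mm wide (y). Origin: centre of its underside, z up; its own -x side is the front, towards the robot within 0.5 rad. Front 75 mm: beige key apron, 45 mm high, three round keys in a row along y at x = -60 mm. Behind: dark deck, 85 mm high, with the lever and, left rear, a flat black window with three white blocks.
- lever_knob (a point): Point on the axis of the lever's white upright knob, at mid-height of the knob (125 mm above the worktop). The knob is a vertical cylinder, 26 mm in diameter, standing free from 99 mm to 151 mm above the worktop at the outer end of the lever's flat steel arm (18 mm wide, top at 99 mm).
- lever_pivot (a point): Point on the lever's vertical hinge axis (counter's x = 10, y = 30 mm), at 125 mm height like the knob point; the hub here ends at 105 mm height. The knob's axis runs round it at 100 mm radius.
- lever (a joint): Lever angle, rad. 0 = at rest, knob straight to the counter's own -y side of the pivot; grows counter-clockwise seen from above (knob first moves towards the counter's +x, away from its front); 1.2 = against the stop. A spring drives it back to 0: 2 N at the knob at rest, 7 N at the stop. Let go, it returns in under a second.
- key_yellow_top (a point): Centre of the top face of the yellow round key, 32 mm in diameter. It goes straight down 8 mm against a spring, about 5 N when fully down, and comes up when released. Keys stand 60 mm apart, in any colour order.
- key_blue_top (a point): Centre of the top face of the blue round key; otherwise as the yellow one.
- key_red_top (a point): Centre of the top face of the red round key; otherwise as the yellow one. Not to be pressed.
- key_yellow (a joint): Depth of the yellow key, m: 0 = up, 0.008 = fully down.
- key_blue (a joint): Depth of the blue key, m: 0 = up, 0.008 = fully down.
- key_red (a joint): Depth of the red key, m: 0 = up, 0.008 = fully down.
- carton: Loose brown carton with a paler stripe, 100 x 140 x 90 mm high, on the worktop to the counter's +y side. Origin at the centre of its underside.
- tape_roll: Loose roll of brown tape lying flat on the worktop to the counter's -y side, 100 mm across, 48 mm high. Origin at the centre of its underside.
- jar: Loose green glass jar, 70 mm in diameter, 110 mm high, on the worktop behind the tape roll. Origin at the centre of its underside.

How it is judged:
By the outcome, as a careful person would: the job done as asked, in the order asked, and still so for the second after the job is handed in, with the robot touching nothing.
It also fails if it takes over 48 s, if anything falls off the work surface, if the arm or the gripper's body presses on something with over 40 N, if the wrist force passes 120 N, or if a joint passes its speed limit or range.

ROBOT

A 6-joint arm with a two-finger parallel gripper is mounted at the origin on the work surface. World frame = base frame: x ahead of the robot, y to its left, z up, the work surface at z = 0. Lengths are in m, angles in rad, forces in N, time in s.
With the tool pointing down it reaches from about 0.35 to 0.775 m from the base axis. Payload 5.5 kg.
Tool frame: the origin (TCP) lies on the centre line of the jaws, within the pads' length; the fingertips stand 8 mm ahead of it and the grasp point (between the pads) lies 11 mm behind it; z points along the fingers, y is the direction in which the jaws open and shut (so a half turn about z gives the same grasp; the last joint's range is limited). The gripper opens to 85 mm and grips with 20 to 120 N. Pads are 22 mm wide; open, the fingers measure 114 mm over their backs; the gripper's body (76 mm by 85 mm) begins 54 mm behind the grasp point. The pads swing forward as they close: fully open they stand 13 mm farther back than shut.
Start: joints at [1.192, 0.313, 0.046, 1.304, 0, 1.431], TCP at [0.136, 0.559, 0.239] pointing down, gripper open.
Joint ranges: [-2.76, 2.76], [-0.86, 1.69], [-1.03, 1.26], [-2.2, 2.34], [-1.47, 1.5], [-3.14, 3.14]. Speed limits (rad/s): [2.57, 2.57, 3.14, 3.14, 3.14, 3.14].

INTERFACE

Orientations are given as a unit quaternion [w, x, y, z].
In Python, from workcell import env gives the robot as it stands. The module is installed in compiled form; this text tells all that it offers.
- The arm moves only by the tool play_rows, never from a script. Its argument "steps" is a list of rows, each an object with "claw": the closure in counts, from 0 (fully open) to 255 (shut); "dp": the shift along the tool's x, y, z in m, a list of three; "angular": the turn, a rotation vector about the tool's x, y, z in degrees, a list of three. In form: [{"claw": claw, "dp": [dx, dy, dz], "angular": [wx, wy, wz]}, ...]. A call has exactly 8 rows; each row shifts and turns the commanded pose from where the row before left it, along the tool's axes as they then stand; what a row does not reach is not made up. A row lasts 1/12 s, in which the tool goes at most 41.7 mm and 7.16 degrees, less where a joint would pass 70% of its speed; a pose out of reach is approached as far as the arm can. A call is refused whole if a number of a shift passes 0.0417 or a number of a turn 7.16, either way. A call with a gripper value outside its range is refused whole. The fingers move at their own pace and stop on an object; "force" is the grip in N (left out, the last holds). Time passes only in rows, so rows that do not move let the fingers close, or fill a call up. It gives the time, the measured TCP pose, the force and the opening at its end, in the units of the state.
- env.get_state(): the state, without advancing time (a new reading comes with each control period).
- env.read_camera(name): name is "scene" or "top" or "wrist"; returns (picture, depth): 420x560x3 uint8, red, green, blue; 420x560 float32, m along the optical axis (not along the pixel's ray), 0 where there is no reading.
- env.calibration(name): a dict with "fx", "fy", "cx", "cy" (pixels), "world_from_camera" (4x4, takes a point from camera to world coordinates); the wrist camera has in their place "hand_eye" (4x4, takes a point from camera to tool coordinates, whose origin is the TCP and whose axes are the flange's). Camera axes: x right, y down, z forward; pixel columns grow to the right and rows downward; lengths in m; the calibration is good to about 2 mm. A picture is of the moment at which its call begins: read the wrist's pose just before it. calibration takes no time and is no camera call.
- env.hand_in(): hands the job in, once; it reports no verdict.
The state is a dict: "clock": time; "joint_pos": joint angles; "qvel": joint speeds; "tau": joint torques, N m; "tcp_pos": TCP position; "orientation": TCP orientation; "wrist_force": force on the tool from outside, world axes, zero at the start; "ft_torque": the same for the moment, N m; "finger_gap": finger opening in m.
Only numpy, scipy, OpenCV 4.12 (cv2) and the standard library are available. Lean on these libraries where they do the work, as an engineer would, in place of code of your own. Each camera call takes 0.05 s, during which the arm holds its last target. There are 200 camera calls.

## Working session

There is one attempt and no reset: what is moved stays moved. The work goes in short steps, Python scripts to look and compute and a tool call to move; the robot and the scene stay as the last step left them, time stands still between calls to the robot, and variables do not carry over. Pictures are saved under pics/ and viewed, about 8 in all and at most 12, crops included, and the job is handed in when it is done.

Besides the shell and the picture viewer there is one more tool, called after "Request:" as name(argument=value, ...) on one line, values as JSON. play_rows: Moves the arm, as the interface text tells. Its arguments: {"type":"object","properties":{"steps":{"type":"array","items":{"type":"object","properties":{"claw":{"type":"number"},"dp":{"type":"array","items":{"type":"number"}},"angular":{"type":"array","items":{"type":"number"}}}}},"force":{"type":"number"}},"required":["steps"]}

```bash
mkdir -p pics; cat > h.py <<'E'
import numpy as np, cv2
from workcell import env
from scipy.spatial.transform import Rotation as R
def rot(q): return R.from_quat([q[1],q[2],q[3],q[0]])
def ray(name,u,v,z):
    c=env.calibration(name);T=np.array(c["world_from_camera"])
    d=T[:3,:3]@np.array([(u-c["cx"])/c["fx"],(v-c["cy"])/c["fy"],1]);o=T[:3,3]
    return o+d*(z-o[2])/d[2]
E
python3 - <<'E'
from h import *
s=env.get_state(); print(s)
for n in("top","scene"):
    p,d=env.read_camera(n); cv2.imwrite(f"pics/{n}0.png",p[:,:,::-1]); np.save(n+"0.npy",d); np.save(n+"p.npy",p)
    print(n,np.array(env.calibration(n)["world_from_camera"]).round(3).tolist(),env.calibration(n)["fx"])
print(rot(s["orientation"]).as_matrix().round(3))
E
```

```text
{'clock': 0.0, 'joint_pos': array([ 1.19241243e+00,  3.14026996e-01,  4.49683064e-02,  1.30356821e+00,
       -2.73770845e-06,  1.43120729e+00]), 'qvel': array([-0.00173834,  0.00049078,  0.00021538, -0.00016575, -0.00030811,
       -0.00085609]), 'tau': array([ 6.27080613e-05, -4.80628896e+01,  2.98531079e+01,  1.93609216e-02,
       -1.45004640e-05, -9.46326622e-06]), 'tcp_pos': array([0.13582775, 0.55822466, 0.23838934]), 'orientation': array([-2.33082833e-04,  1.19113897e-01,  9.92880175e-01, -8.85113400e-04]), 'wrist_force': array([ 0.62408735, -0.29100706,  1.00543148]), 'ft_torque': array([-0.03532903, -0.01169005,  0.02566123]), 'finger_gap': 0.0854431660998008}
top [[0.003, -0.978, 0.21, 0.392], [-1.0, -0.003, 0.001, 0.031], [-0.0, -0.21, -0.978, 0.86], [0.0, 0.0, 0.0, 1.0]] 394.28211728059756
scene [[0.66, 0.498, -0.562, 1.215], [0.751, -0.428, 0.502, -0.534], [0.01, -0.754, -0.657, 0.861], [0.0, 0.0, 0.0, 1.0]] 523.3180982320491
[[-0.972  0.237 -0.001]
 [ 0.237  0.972 -0.002]
 [ 0.    -0.002 -1.   ]]
```

View pics/top0.png

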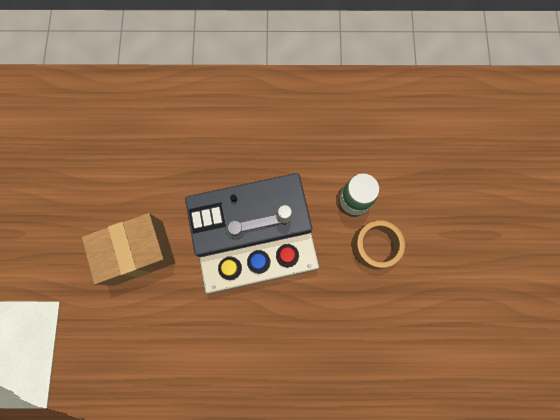

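View pics/scene0.png

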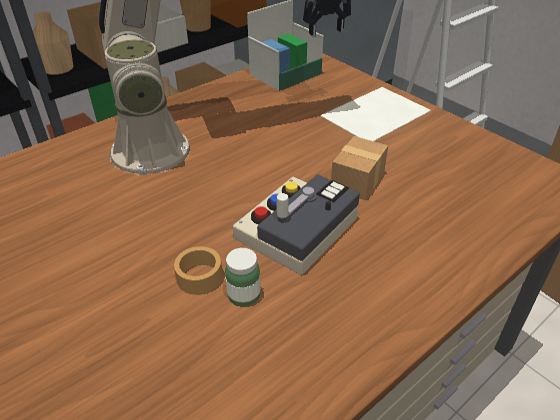

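The top view shows yellow (230,268), blue (259,261), red (288,255), the lever hub (235,229), the knob top (285,212), the jar (362,190), the tape (380,245) and the carton (125,248). The scene view agrees with this layout.

```bash
cat > m.py <<'E'
from h import *
for n,roi in(("top",(150,300,180,320)),("scene",(150,240,230,330))):
    p=np.load(n+"p.npy");d=np.load(n+"0.npy")
    hsv=cv2.cvtColor(p,cv2.COLOR_RGB2HSV)
    roim=np.zeros(d.shape,bool);roim[roi[0]:roi[1],roi[2]:roi[3]]=1
    H,S,V=[hsv[...,i].astype(int) for i in range(3)]
    c=env.calibration(n);T=np.array(c["world_from_camera"])
    for k,m in dict(y=(abs(H-27)<5)&(S>170)&(V>120),b=(abs(H-110)<12)&(S>150)&(V>70),r=((H<6)|(H>174))&(S>170)&(V>90)).items():
        m=(m&roim).astype(np.uint8)
        q,l,st,ce=cv2.connectedComponentsWithStats(m);i=1+st[1:,4].argmax()
        u,v=ce[i]; mm=l==i; vv,uu=np.nonzero(mm); z=d[mm]
        P=T[:3,:3]@np.stack([(uu-c["cx"])/c["fx"]*z,(vv-c["cy"])/c["fy"]*z,z])+T[:3,3:]
        print(n,k,(u,v),st[i,:],"depthmed",np.median(P,1).round(4),"ray",ray(n,u,v,.053).round(4))
print("hub",ray("top",235,229,.105),"knob",ray("top",285,212,.151))
E
python3 m.py
```

```text
top y (np.float64(227.41843971631207), np.float64(266.7163120567376)) [221 260  16  15 141] depthmed [0.4547 0.1463 0.0685] ray [0.4546 0.1478 0.053 ]
top b (np.float64(257.7910447761194), np.float64(260.7860696517413)) [250 253  16  16 201] depthmed [0.465  0.0847 0.0685] ray [0.4668 0.0862 0.053 ]
top r (np.float64(287.03125), np.float64(254.390625)) [280 247  15  16 192] depthmed [0.4789 0.0266 0.0684] ray [0.48   0.0265 0.053 ]
scene y (np.float64(291.11764705882354), np.float64(186.6705882352941)) [285 182  13  10  85] depthmed [0.4591 0.1391 0.0702] ray [0.4429 0.1532 0.053 ]
scene b (np.float64(273.38461538461536), np.float64(198.43589743589743)) [270 195   7  10  39] depthmed [0.4647 0.0755 0.0702] ray [0.4498 0.0898 0.053 ]
scene r (np.float64(260.6), np.float64(212.2608695652174)) [254 207  14  11 115] depthmed [0.4854 0.0225 0.0706] ray [0.4697 0.0339 0.053 ]
hub [0.52343838 0.12796464 0.105     ] knob [0.54746185 0.03090882 0.151     ]
```

Request:
play_rows(steps=[{"claw": 255,"dp": [-0.024,-0.0236,0],"angular": [0,0,0]},{"claw": 255,"dp": [-0.024,-0.0236,0],"angular": [0,0,0]},{"claw": 255,"dp": [-0.024,-0.0236,0],"angular": [0,0,0]},{"claw": 255,"dp": [-0.024,-0.0236,0],"angular": [0,0,0]},{"claw": 255,"dp": [-0.024,-0.0236,0],"angular": [0,0,0]},{"claw": 255,"dp": [-0.024,-0.0236,0],"angular": [0,0,0]},{"claw": 255,"dp": [-0.024,-0.0236,0],"angular": [0,0,0]},{"claw": 255,"dp": [-0.024,-0.0236,0],"angular": [0,0,0]}])

```text
clock: 0.77
tcp_pos: [0.2781, 0.3283, 0.239]
orientation: [-0.0, 0.119, 0.993, -0.0]
wrist_force: [1.7, 1.3, 0.2]
finger_gap: 0.0
```

Request:
play_rows(steps=[{"claw": 255,"dp": [-0.024,-0.0236,0],"angular": [0,0,0]},{"claw": 255,"dp": [-0.024,-0.0236,0],"angular": [0,0,0]},{"claw": 255,"dp": [-0.024,-0.0236,0],"angular": [0,0,0]},{"claw": 255,"dp": [-0.024,-0.0236,0],"angular": [0,0,0]},{"claw": 255,"dp": [-0.024,-0.0236,0],"angular": [0,0,0]},{"claw": 255,"dp": [-0.024,-0.0236,0],"angular": [0,0,0]},{"claw": 255,"dp": [-0.024,-0.0236,0],"angular": [0,0,0]},{"claw": 255,"dp": [-0.024,-0.0236,0],"angular": [0,0,0]}])

```text
clock: 1.43
tcp_pos: [0.4201, 0.0994, 0.2391]
orientation: [-0.0, 0.119, 0.993, 0.0]
wrist_force: [1.0, 0.2, -0.5]
finger_gap: -0.0002
```

Request:
play_rows(steps=[{"claw": 255,"dp": [0,0,0],"angular": [0,0,3.7]},{"claw": 255,"dp": [0,0,0],"angular": [0,0,3.7]},{"claw": 255,"dp": [0,0,0],"angular": [0,0,3.7]},{"claw": 255,"dp": [0,0,0],"angular": [0,0,3.7]},{"claw": 255,"dp": [0,0,0],"angular": [0,0,3.7]},{"claw": 255,"dp": [0,0,0],"angular": [0,0,3.7]},{"claw": 255,"dp": [0,0,0],"angular": [0,0,3.6]},{"claw": 255,"dp": [0,0,0],"angular": [0,0,0]}])

```text
clock: 2.1
tcp_pos: [0.4195, 0.101, 0.2389]
orientation: [-0.0, 0.339, 0.941, -0.0]
wrist_force: [0.1, -1.0, -0.2]
finger_gap: -0.0
```

```bash
python3 - <<'E'
from h import *
s=env.get_state(); Rm=rot(s["orientation"]).as_matrix()
p,d=env.read_camera("wrist");c=env.calibration("wrist")
T=np.eye(4);T[:3,:3]=Rm;T[:3,3]=s["tcp_pos"];T=T@np.array(c["hand_eye"])
cv2.imwrite("pics/w1.png",p[:,:,::-1]);np.savez("w1.npz",p=p,d=d,T=T)
print(s["tcp_pos"],Rm.round(3),s["joint_pos"],s["wrist_force"]);print(T.round(3),c["fx"],c["cx"],c["cy"])
E
```

```text
[0.41949553 0.10095651 0.23893825] [[-0.771  0.637 -0.001]
 [ 0.637  0.771  0.   ]
 [ 0.001 -0.    -1.   ]] [ 4.96211761e-02  3.63633022e-02 -2.92708044e-01  1.24255449e+00
  8.52916085e-05  7.40313048e-01] [ 0.08185748 -1.00088212 -0.23159916]
[[ 0.637  0.733  0.238  0.358]
 [ 0.771 -0.606 -0.198  0.152]
 [-0.001  0.31  -0.951  0.374]
 [ 0.     0.     0.     1.   ]] 364.57928284884247 283.1628102429318 218.5967247286064
```

View pics/w1.png

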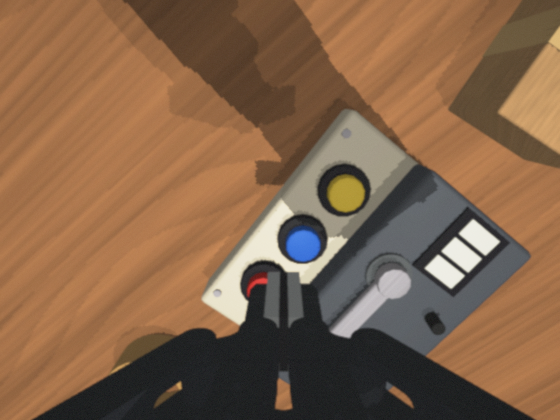

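The wrist view shows yellow at (346,193), blue at (303,243), red behind the fingers, the hub at (392,282) and the black stop post at (435,322). Next I localise them from this view.

```bash
python3 - <<'E'
from h import *
D=np.load("w1.npz");p,d,T=D["p"],D["d"],D["T"];c=env.calibration("wrist")
hsv=cv2.cvtColor(p,cv2.COLOR_RGB2HSV).astype(int);H,S,V=hsv[...,0],hsv[...,1],hsv[...,2]
def W(u,v,z):
    r=T[:3,:3]@np.array([(u-c["cx"])/c["fx"],(v-c["cy"])/c["fy"],1]);return T[:3,3]+r*(z-T[2,3])/r[2]
o={}
for k,m in dict(y=(abs(H-25)<6)&(S>130)&(V>90),b=(abs(H-110)<15)&(S>130)&(V>70)).items():
    m=m.astype(np.uint8);m[:130]=0;m[300:]=0;m[:,:250]=0;m[:,400:]=0
    q,l,st,ce=cv2.connectedComponentsWithStats(m);i=1+st[1:,4].argmax()
    vv,uu=np.nonzero(l==i);z=np.median(d[l==i]);u,v=ce[i]
    P=T@np.array([(u-c["cx"])/c["fx"]*z,(v-c["cy"])/c["fy"]*z,z,1])
    print(k,ce[i],st[i],"depth",P[:3].round(4),"z.055",W(u,v,.055).round(4));o[k]=W(u,v,P[2])
print("hub",W(392,282,.105).round(4)); 
for u,v in((330,230),(400,240),(283,265)):
    z=d[v,u];print((u,v),(T@np.array([(u-c["cx"])/c["fx"]*z,(v-c["cy"])/c["fy"]*z,z,1]))[:3].round(4))
v=o["y"]-o["b"];print(v,np.hypot(*v[:2]))
E
```

```text
y [345.57078449 193.122633  ] [ 327  175   38   38 1109] depth [0.4512 0.1442 0.0684] z.055 [0.4552 0.1438 0.055 ]
b [302.64047151 243.51375246] [ 286  225   35   37 1018] depth [0.4642 0.0865 0.0681] z.055 [0.4687 0.0837 0.055 ]
hub [0.5247 0.1297 0.105 ]
(330, 230) [0.4782 0.1104 0.0444]
(400, 240) [0.5091 0.1558 0.0836]
(283, 265) [0.4777 0.0523 0.045 ]
[-0.01300095  0.05768072  0.00023471] 0.05912774071569717
```

Request:
play_rows(steps=[{"claw": 255,"dp": [0.001,0.0182,0],"angular": [0,0,0]},{"claw": 255,"dp": [0.001,0.0182,0],"angular": [0,0,0]},{"claw": 255,"dp": [0.001,0.0182,0.02],"angular": [0,0,0]},{"claw": 255,"dp": [0,0,0.035],"angular": [0,0,0]},{"claw": 255,"dp": [0,0,0.035],"angular": [0,0,0]},{"claw": 255,"dp": [0,0,0.03],"angular": [0,0,0]},{"claw": 255,"dp": [0,0,0.019],"angular": [0,0,0]},{"claw": 255,"dp": [0,0,0],"angular": [0,0,0]}])

```text
clock: 2.82
tcp_pos: [0.4486, 0.1446, 0.0961]
orientation: [-0.004, 0.337, 0.942, -0.002]
wrist_force: [-1.0, -0.5, -0.8]
finger_gap: 0.0
```

```bash
python3 - <<'E'
from h import *
s=env.get_state(); print(s["tcp_pos"],s["wrist_force"])
p,d=env.read_camera("wrist");cv2.imwrite("pics/w2.png",p[:,:,::-1])
E
```

```text
[0.44860198 0.14459996 0.09607023] [-0.98047579 -0.50048174 -0.76874539]
```

View pics/w2.png

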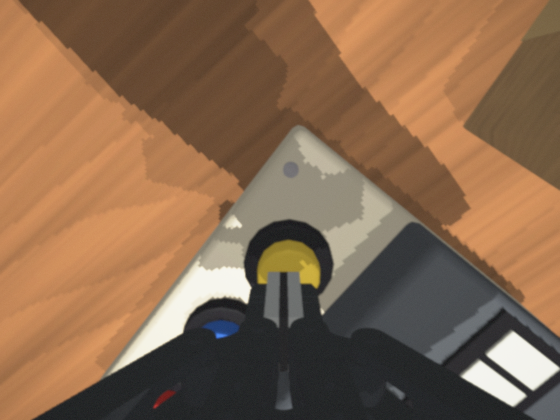

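The closed fingertips stand over the yellow key: key centre about (289,268), tip about (285,272). I press it in stages.

Request:
play_rows(steps=[{"claw": 255,"dp": [0,0,0.006],"angular": [0,0,0]},{"claw": 255,"dp": [0,0,0.006],"angular": [0,0,0]},{"claw": 255,"dp": [0,0,0.006],"angular": [0,0,0]},{"claw": 255,"dp": [0,0,0.005],"angular": [0,0,0]},{"claw": 255,"dp": [0,0,0.003],"angular": [0,0,0]},{"claw": 255,"dp": [0,0,0.003],"angular": [0,0,0]},{"claw": 255,"dp": [0,0,0],"angular": [0,0,0]},{"claw": 255,"dp": [0,0,0],"angular": [0,0,0]}])

```text
clock: 3.53
tcp_pos: [0.4528, 0.1451, 0.0717]
orientation: [0.0, 0.338, 0.941, 0.0]
wrist_force: [0.9, 0.1, 4.0]
finger_gap: 0.0001
```

Request:
play_rows(steps=[{"claw": 255,"dp": [0,0,0.0015],"angular": [0,0,0]},{"claw": 255,"dp": [0,0,0.0015],"angular": [0,0,0]},{"claw": 255,"dp": [0,0,0.001],"angular": [0,0,0]},{"claw": 255,"dp": [0,0,0],"angular": [0,0,0]},{"claw": 255,"dp": [0,0,0],"angular": [0,0,0]},{"claw": 255,"dp": [0,0,0],"angular": [0,0,0]},{"claw": 255,"dp": [0,0,0],"angular": [0,0,0]},{"claw": 255,"dp": [0,0,0],"angular": [0,0,0]}])

```text
clock: 4.2
tcp_pos: [0.4528, 0.1452, 0.0689]
orientation: [0.001, 0.338, 0.941, 0.0]
wrist_force: [-3.0, -0.9, 14.9]
finger_gap: 0.0001
```

Request:
play_rows(steps=[{"claw": 255,"dp": [0,0,-0.012],"angular": [0,0,0]},{"claw": 255,"dp": [0,0,-0.018],"angular": [0,0,0]},{"claw": 255,"dp": [0,0,0],"angular": [0,0,0]},{"claw": 255,"dp": [-0.0117,-0.0096,0],"angular": [0,0,0]},{"claw": 255,"dp": [-0.0117,-0.0096,0],"angular": [0,0,0]},{"claw": 255,"dp": [-0.0117,-0.0096,0],"angular": [0,0,0]},{"claw": 255,"dp": [-0.0117,-0.0096,0],"angular": [0,0,0]},{"claw": 255,"dp": [0,0,0],"angular": [0,0,0]}])

```text
clock: 4.87
tcp_pos: [0.4639, 0.0839, 0.0964]
orientation: [-0.0, 0.339, 0.941, -0.0]
wrist_force: [-0.0, 0.2, -0.5]
finger_gap: -0.0001
```

Request:
play_rows(steps=[{"claw": 255,"dp": [0,0,0.008],"angular": [0,0,0]},{"claw": 255,"dp": [0,0,0.008],"angular": [0,0,0]},{"claw": 255,"dp": [0,0,0.006],"angular": [0,0,0]},{"claw": 255,"dp": [0,0,0.003],"angular": [0,0,0]},{"claw": 255,"dp": [0,0,0.002],"angular": [0,0,0]},{"claw": 255,"dp": [0,0,0.002],"angular": [0,0,0]},{"claw": 255,"dp": [0,0,0],"angular": [0,0,0]},{"claw": 255,"dp": [0,0,0],"angular": [0,0,0]}])

```text
clock: 5.53
tcp_pos: [0.4633, 0.0862, 0.069]
orientation: [-0.0, 0.337, 0.941, 0.0]
wrist_force: [-4.4, 0.1, 9.5]
finger_gap: -0.0
```

Request:
play_rows(steps=[{"claw": 255,"dp": [0,0,0.001],"angular": [0,0,0]},{"claw": 255,"dp": [0,0,0],"angular": [0,0,0]},{"claw": 255,"dp": [0,0,0],"angular": [0,0,0]},{"claw": 255,"dp": [0,0,0],"angular": [0,0,0]},{"claw": 255,"dp": [0,0,0],"angular": [0,0,0]},{"claw": 255,"dp": [0,0,0],"angular": [0,0,0]},{"claw": 255,"dp": [0,0,0],"angular": [0,0,0]},{"claw": 255,"dp": [0,0,0],"angular": [0,0,0]}])

```text
clock: 6.2
tcp_pos: [0.4633, 0.0862, 0.0688]
orientation: [-0.0, 0.337, 0.941, 0.0]
wrist_force: [-6.5, -0.5, 18.4]
finger_gap: -0.0002
```

Blue has bottomed: the force rose from 9.5 N to 18 N with almost no travel. I raise clear and look.

Request:
play_rows(steps=[{"claw": 255,"dp": [0,0,-0.01],"angular": [0,0,0]},{"claw": 255,"dp": [0,0,-0.02],"angular": [0,0,0]},{"claw": 255,"dp": [0,0,-0.03],"angular": [0,0,0]},{"claw": 255,"dp": [0,0,-0.03],"angular": [0,0,0]},{"claw": 255,"dp": [0,0,-0.02],"angular": [0,0,0]},{"claw": 255,"dp": [0,0,0],"angular": [0,0,0]},{"claw": 255,"dp": [0,0,0],"angular": [0,0,0]},{"claw": 255,"dp": [0,0,0],"angular": [0,0,0]}])

```text
clock: 6.87
tcp_pos: [0.4634, 0.0859, 0.1765]
orientation: [-0.001, 0.338, 0.941, -0.0]
wrist_force: [-0.1, 0.1, 0.1]
finger_gap: -0.0
```

```bash
python3 - <<'E'
from h import *
s=env.get_state(); print(s["tcp_pos"],s["wrist_force"],rot(s["orientation"]).as_matrix().round(3))
p,d=env.read_camera("scene");cv2.imwrite("pics/s3.png",cv2.resize(p[140:320,160:400,::-1],None,fx=3,fy=3))
# knob from initial top and scene: white mask
for n,(a,b,e,f) in(("top",(200,225,275,295)),("scene",(190,220,272,292))):
    q=np.load(n+"p.npy");dd=np.load(n+"0.npy");h=cv2.cvtColor(q,cv2.COLOR_RGB2HSV).astype(int);m=(h[...,1]<45)&(h[...,2]>185)
    M=np.zeros_like(m);M[a:b,e:f]=m[a:b,e:f];v,u=np.nonzero(M)
    print(n,u.mean(),v.mean(),len(u),(u.min(),u.max(),v.min(),v.max()),ray(n,u.mean(),v.mean(),.151).round(4))
a=np.load("top0.npy");print(a[212,285])
piv=np.array([.526,.1297]);
for th in np.linspace(0,1.2,7):print(th,(piv+.1*np.array([np.sin(th+.21),-np.cos(th+.21)])).round(4))
E
```

```text
[0.46336744 0.08589388 0.17648475] [-0.08015263  0.11619145  0.10728932] [[-0.772  0.636 -0.001]
 [ 0.636  0.772  0.   ]
 [ 0.001 -0.001 -1.   ]]
top 283.68888888888887 212.02962962962962 135 (np.int64(275), np.int64(290), np.int64(206), np.int64(222)) [0.5474 0.0333 0.151 ]
scene 280.9318181818182 195.67045454545453 88 (np.int64(272), np.int64(289), np.int64(190), np.int64(212)) [0.546  0.0324 0.151 ]
0.7269252
0.0 [0.5468 0.0319]
0.19999999999999998 [0.5659 0.038 ]
0.39999999999999997 [0.5833 0.0477]
0.6 [0.5984 0.0608]
0.7999999999999999 [0.6107 0.0765]
0.9999999999999999 [0.6196 0.0944]
1.2 [0.6247 0.1137]
```

View pics/s3.png

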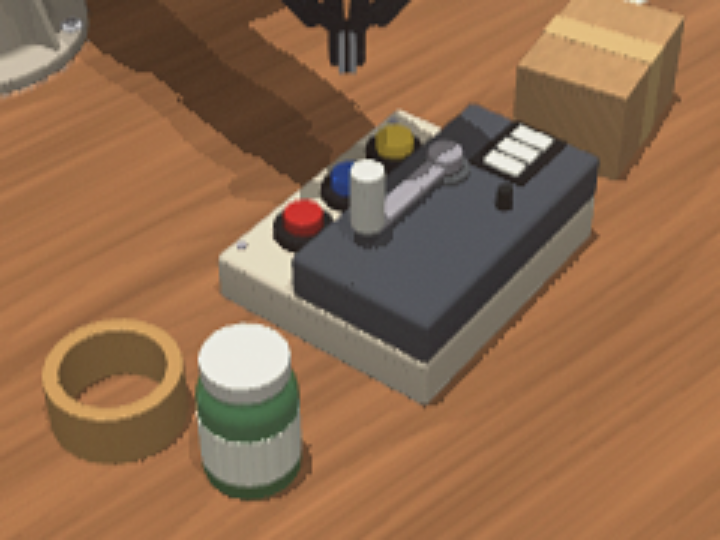

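The knob measured from two views is at about (0.547, 0.0325), which matches the model from pivot and yaw. Keys are up. Next I place the closed fingers on the front side of the knob.

Request:
play_rows(steps=[{"claw": 255,"dp": [-0.0246,-0.0083,0],"angular": [0,0,0]},{"claw": 255,"dp": [-0.0246,-0.0083,0],"angular": [0,0,0]},{"claw": 255,"dp": [-0.0246,-0.0083,0],"angular": [0,0,0]},{"claw": 255,"dp": [-0.0246,-0.0083,0],"angular": [0,0,0]},{"claw": 255,"dp": [0,0,0.02],"angular": [0,0,0]},{"claw": 255,"dp": [0,0,0.02],"angular": [0,0,0]},{"claw": 255,"dp": [0,0,0.019],"angular": [0,0,0]},{"claw": 255,"dp": [0,0,0],"angular": [0,0,0]}])

```text
clock: 7.58
tcp_pos: [0.515, -0.0021, 0.1131]
orientation: [-0.005, 0.338, 0.941, -0.001]
wrist_force: [-0.5, 0.8, 0.3]
finger_gap: 0.0003
```

```bash
python3 - <<'E'
from h import *
s=env.get_state(); print(s["tcp_pos"],s["wrist_force"])
p,d=env.read_camera("scene");cv2.imwrite("pics/s4.png",cv2.resize(p[140:320,160:400,::-1],None,fx=3,fy=3))
# push rows: offset 0.026 along tool y from knob at angle th
A=np.array([[-.772,.636],[.636,.772]])  # world->tool xy (symmetric)
piv=np.array([.526,.1297]);n=A[1]
prev=None
for off in(.026,):
  for th in np.linspace(0,1.2,13):
    P=piv+.1*np.array([np.sin(th+.21),-np.cos(th+.21)])-off*n
    print(round(th,2),P.round(4),None if prev is None else (A@(P-prev)).round(4));prev=P
E
```

```text
[ 0.51498401 -0.0021493   0.1131078 ] [-0.49626536  0.78104733  0.33845143]
0.0 [0.5303 0.0118] None
0.1 [0.54   0.0144] [-0.0058  0.0081]
0.2 [0.5493 0.0179] [-0.005   0.0087]
0.3 [0.5583 0.0224] [-0.0041  0.0091]
0.4 [0.5668 0.0277] [-0.0032  0.0095]
0.5 [0.5746 0.0338] [-0.0022  0.0098]
0.6 [0.5819 0.0407] [-0.0012  0.0099]
0.7 [0.5884 0.0483] [-0.0002  0.01  ]
0.8 [0.5941 0.0564] [0.0008 0.01  ]
0.9 [0.599  0.0652] [0.0018 0.0098]
1.0 [0.603  0.0743] [0.0027 0.0096]
1.1 [0.6061 0.0838] [0.0037 0.0093]
1.2 [0.6082 0.0936] [0.0046 0.0089]
```

View pics/s4.png

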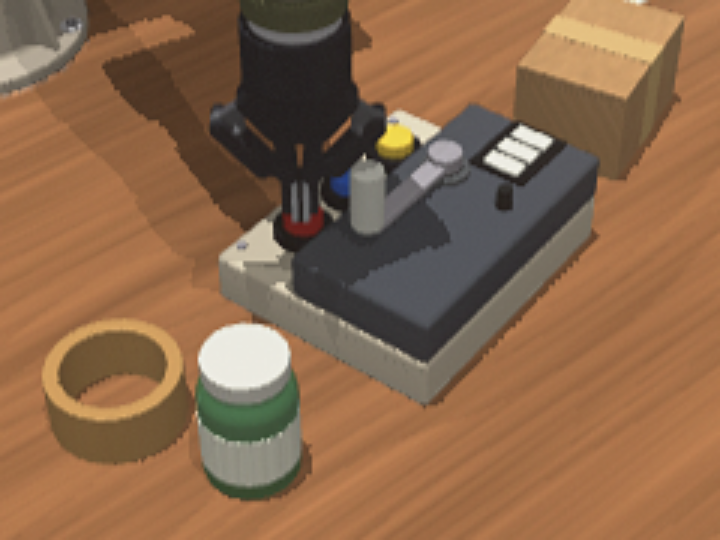

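The fingers stand in front of the knob (tip about (300,215), knob about (367,195) in the crop), clear of red. Now I push along the arc.

Request:
play_rows(steps=[{"claw": 255,"dp": [-0.001,0.01,0],"angular": [0,0,0]},{"claw": 255,"dp": [-0.001,0.01,0],"angular": [0,0,0]},{"claw": 255,"dp": [-0.0058,0.0081,0],"angular": [0,0,0]},{"claw": 255,"dp": [-0.005,0.0087,0],"angular": [0,0,0]},{"claw": 255,"dp": [-0.0041,0.0091,0],"angular": [0,0,0]},{"claw": 255,"dp": [-0.0032,0.0095,0],"angular": [0,0,0]},{"claw": 255,"dp": [-0.0022,0.0098,0],"angular": [0,0,0]},{"claw": 255,"dp": [-0.0012,0.0099,0],"angular": [0,0,0]}])

```text
clock: 8.3
tcp_pos: [0.5878, 0.0398, 0.1202]
orientation: [0.003, 0.338, 0.941, -0.0]
wrist_force: [-0.3, -7.4, 7.5]
finger_gap: -0.0002
```

Request:
play_rows(steps=[{"claw": 255,"dp": [-0.0002,0.01,0],"angular": [0,0,0]},{"claw": 255,"dp": [0.0008,0.01,0],"angular": [0,0,0]},{"claw": 255,"dp": [0.0018,0.0098,0],"angular": [0,0,0]},{"claw": 255,"dp": [0.0027,0.0096,0],"angular": [0,0,0]},{"claw": 255,"dp": [0.0018,0.0045,0],"angular": [0,0,0]},{"claw": 255,"dp": [0,0,0],"angular": [0,0,0]},{"claw": 255,"dp": [0,0,0],"angular": [0,0,0]},{"claw": 255,"dp": [0,0,0],"angular": [0,0,0]}])

```text
clock: 8.97
tcp_pos: [0.6107, 0.078, 0.1205]
orientation: [0.003, 0.338, 0.941, -0.0]
wrist_force: [1.4, -8.1, 5.9]
finger_gap: -0.0001
```

```bash
python3 - <<'E'
from h import *
s=env.get_state(); print(s["tcp_pos"],s["wrist_force"],s["ft_torque"])
p,d=env.read_camera("scene");cv2.imwrite("pics/s5.png",cv2.resize(p[140:320,160:400,::-1],None,fx=3,fy=3))
E
```

```text
[0.61074848 0.07801227 0.12051863] [ 1.36868878 -8.07140163  5.92304076] [-1.19706236 -0.24899798 -0.07898005]
```

View pics/s5.png

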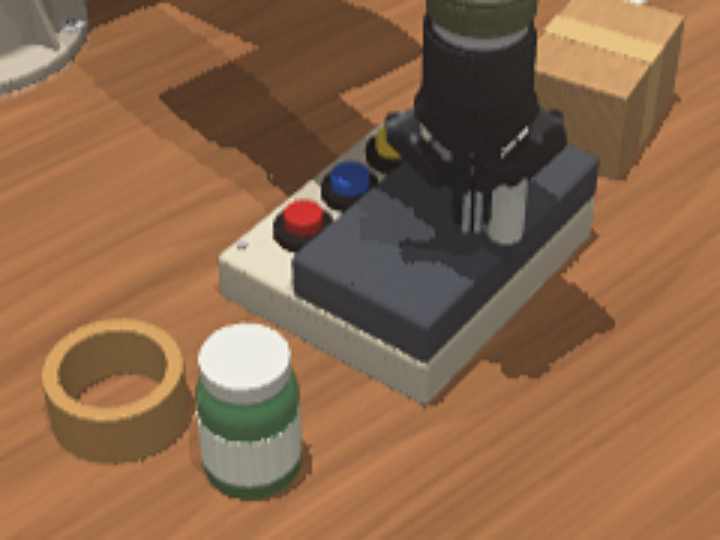

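The knob is being pushed by the fingers and is near the rear at about (508,210) in the crop. I continue in small steps until the stop shows in the force.

Request:
play_rows(steps=[{"claw": 255,"dp": [0.002,0.0045,0],"angular": [0,0,0]},{"claw": 255,"dp": [0.002,0.0045,0],"angular": [0,0,0]},{"claw": 255,"dp": [0,0,0],"angular": [0,0,0]},{"claw": 255,"dp": [0,0,0],"angular": [0,0,0]},{"claw": 255,"dp": [0,0,0],"angular": [0,0,0]},{"claw": 255,"dp": [0,0,0],"angular": [0,0,0]},{"claw": 255,"dp": [0,0,0],"angular": [0,0,0]},{"claw": 255,"dp": [0,0,0],"angular": [0,0,0]}])

```text
clock: 9.68
tcp_pos: [0.6132, 0.0873, 0.1205]
orientation: [0.003, 0.338, 0.941, -0.0]
wrist_force: [1.4, -7.8, 6.6]
finger_gap: 0.0001
```

Request:
play_rows(steps=[{"claw": 255,"dp": [0.002,0.004,0],"angular": [0,0,0]},{"claw": 255,"dp": [0.0015,0.003,0],"angular": [0,0,0]},{"claw": 255,"dp": [0,0,0],"angular": [0,0,0]},{"claw": 255,"dp": [0,0,0],"angular": [0,0,0]},{"claw": 255,"dp": [0,0,0],"angular": [0,0,0]},{"claw": 255,"dp": [0,0,0],"angular": [0,0,0]},{"claw": 255,"dp": [0,0,0],"angular": [0,0,0]},{"claw": 255,"dp": [0,0,0],"angular": [0,0,0]}])

```text
clock: 10.35
tcp_pos: [0.6142, 0.0914, 0.1206]
orientation: [0.004, 0.34, 0.941, -0.003]
wrist_force: [-1.8, -18.1, 9.1]
finger_gap: -0.0005
```

Request:
play_rows(steps=[{"claw": 255,"dp": [0.001,0.002,0],"angular": [0,0,0]},{"claw": 255,"dp": [0,0,0],"angular": [0,0,0]},{"claw": 255,"dp": [0,0,0],"angular": [0,0,0]},{"claw": 255,"dp": [0,0,0],"angular": [0,0,0]},{"claw": 255,"dp": [0,0,0],"angular": [0,0,0]},{"claw": 255,"dp": [0,0,0],"angular": [0,0,0]},{"claw": 255,"dp": [0,0,0],"angular": [0,0,0]},{"claw": 255,"dp": [0,0,0],"angular": [0,0,0]}])

```text
clock: 11.02
tcp_pos: [0.6142, 0.0917, 0.1206]
orientation: [0.004, 0.34, 0.94, -0.005]
wrist_force: [-4.0, -24.7, 11.1]
finger_gap: -0.0003
```

```bash
python3 - <<'E'
from h import *
p,d=env.read_camera("top");cv2.imwrite("pics/t6.png",cv2.resize(p[130:310,150:390,::-1],None,fx=3,fy=3))
E
```

```text
(no output)
```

View pics/t6.png

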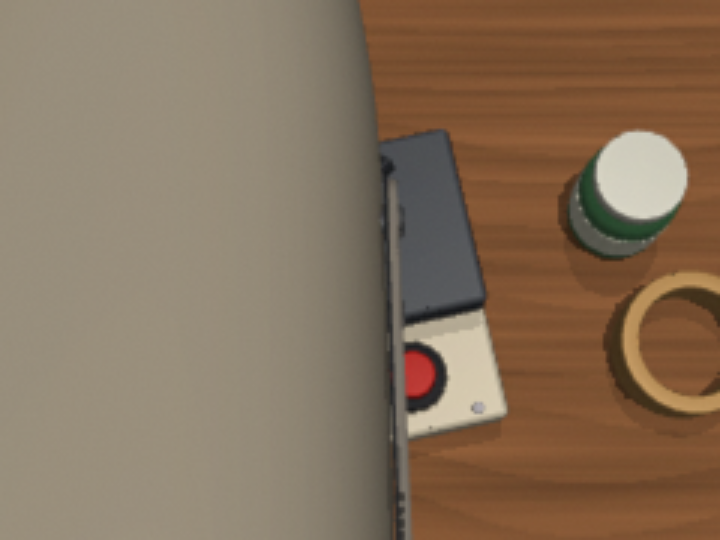

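The top view is blocked by the arm, but the stop is clear from the force: 25 N with no travel, at the position predicted for 1.2 rad. I retreat along the arc ahead of the lever.

Request:
play_rows(steps=[{"claw": 255,"dp": [-0.0083,-0.02,0],"angular": [0,0,0]},{"claw": 255,"dp": [-0.0045,-0.022,0],"angular": [0,0,0]},{"claw": 255,"dp": [-0.0006,-0.022,0],"angular": [0,0,0]},{"claw": 255,"dp": [0.0034,-0.022,0],"angular": [0,0,0]},{"claw": 255,"dp": [0.0073,-0.02,0],"angular": [0,0,0]},{"claw": 255,"dp": [0.0108,-0.018,0],"angular": [0,0,0]},{"claw": 255,"dp": [0.002,-0.02,0],"angular": [0,0,0]},{"claw": 255,"dp": [0,-0.01,0],"angular": [0,0,0]}])

```text
clock: 11.73
tcp_pos: [0.5058, -0.0143, 0.1186]
orientation: [-0.0, 0.338, 0.941, 0.001]
wrist_force: [0.3, 0.2, 0.4]
finger_gap: -0.0002
```

Request:
play_rows(steps=[{"claw": 255,"dp": [0,0,-0.03],"angular": [0,0,0]},{"claw": 255,"dp": [0,0,-0.03],"angular": [0,0,0]},{"claw": 255,"dp": [0,0,-0.03],"angular": [0,0,0]},{"claw": 255,"dp": [0,-0.03,-0.02],"angular": [0,0,0]},{"claw": 255,"dp": [0,-0.03,0],"angular": [0,0,0]},{"claw": 255,"dp": [0,-0.03,0],"angular": [0,0,0]},{"claw": 255,"dp": [0,-0.03,0],"angular": [0,0,0]},{"claw": 255,"dp": [0,0,0],"angular": [0,0,0]}])

```text
clock: 12.4
tcp_pos: [0.4292, -0.1095, 0.229]
orientation: [0.001, 0.339, 0.941, -0.0]
wrist_force: [1.2, 0.3, 0.0]
finger_gap: -0.0001
```

```bash
python3 - <<'E'
from h import *
s=env.get_state(); print(s["clock"],s["tcp_pos"],s["wrist_force"])
p,d=env.read_camera("scene");t,_=env.read_camera("top")
a=np.load("scenep.npy").astype(int)
cv2.imwrite("pics/s7.png",np.vstack([cv2.resize(p[140:320,160:400,::-1],None,fx=1.6,fy=1.6),cv2.resize(t[140:320,70:410,::-1],(384,203))]))
np.save("scene7.npy",p)
df=np.abs(a-p.astype(int)).max(2)[140:320,160:400]>60
print("changed px",df.sum()); v,u=np.nonzero(df); print(u.min()+160,u.max()+160,v.min()+140,v.max()+140) if len(u) else 0
E
```

```text
12.4 [ 0.42920459 -0.10945822  0.22903202] [1.21831474e+00 3.42879509e-01 4.25457377e-04]
changed px 2885
160 266 140 257
```

View pics/s7.png

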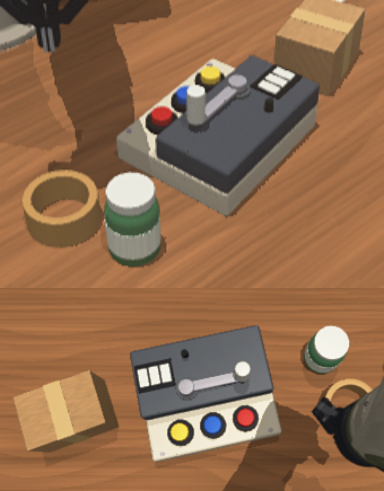

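The lever is back at rest: the knob sits at (197,105) in the scene crop, as at the start. All keys are up, and the carton, tape and jar have not moved. The changed pixels are only the robot and its shadow. The gripper is clear, so I hand in.

```bash
python3 -c "
from h import *
print(env.hand_in(), env.get_state()['clock'])"
```

```text
the job is handed in; nothing more can be done
the job is handed in; nothing more can be done
```

I pressed the yellow key down and let it up, then the blue key, then swung the lever to its stop and let it spring back. I handed the job in at about 12.5 s, with no verdict reported.

- **Keys:** both reached bottom. Yellow took about 15 N, and blue rose from 9.5 N to 18 N with almost no further travel.
- **Lever:** at the stop, the force rose to 25 N with no further movement, at roughly the position expected for 1.2 rad. The top camera was blocked by the arm at that moment, so the stop is confirmed by force and position only, not by picture. I then drew the fingers back ahead of the lever.
- **Unexplained reading:** while the lever was being pushed, the wrist also read 6–11 N upward. I took it as friction on the knob and did not look further.
- **Last pictures:** the scene and top views show the lever at rest and all three keys up. The carton, tape roll and jar look unmoved. The gripper is clear of everything, and I never pressed on the red key.

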